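# Slide the marked plate off the pile onto the drilling block

## Robot

A 6-joint arm with a two-finger parallel gripper is mounted at the origin on a cart in front of the work surface, level with it; the furniture and walls round the work are solid. World frame = base frame: x ahead of the robot, y to its left, z up, the work surface at z = 0. Lengths are in m, angles in rad, forces in N, time in s.
With the tool pointing down it reaches from about 0.35 to 0.775 m from the base axis. Payload 7.3 kg.
Tool frame: the origin (TCP) lies on the mounting face of the last link; the fingertips stand ctrl.tip_extent ahead of it and the grasp point (between the pads) lies 159 mm ahead of it (ctrl.tip_extent is the distance from the TCP to the fingertips, in m); z points along the fingers, y is the line along which they close (so a half turn about z gives the same grasp; the last joint's range is limited). The gripper opens to 92 mm and grips with 3 to 60 N. Pads are 19 mm wide; open, the fingers measure 130 mm over their backs; the gripper's body (75 mm by 190 mm) begins 47 mm behind the grasp point.
Start: joints at [1.069, 0.342, 1.524, -0, 1.275, -0.146], TCP at [0.183, 0.492, 0.405] pointing down, gripper open.
Joint ranges: [-2.53, 2.53], [-0.77, 2.02], [0.04, 2.7], [-1, 4.14], [0.28, 2.66], [-3.11, 3.11]. Speed limits (rad/s): [2.57, 2.57, 3.14, 3.14, 3.14, 3.14].

## Interface

Orientations are given as [roll, pitch, yaw] about the fixed x, y, z axes, in that order (R = Rz(yaw) Ry(pitch) Rx(roll)).
In Python, from station import ctrl, optics, close_job gives the robot as it stands.
- The arm moves only by the tool apply_moves, never from a script. Its argument "commands" is a list of rows, each a list of 3 entries, a list of its own where there are three numbers: the opening, from -1 (shut) to 1 (fully open), so that 0 is half open, then the shift along the world's x, y, z in cm, then the turn about the world's z in rad. A call has 1 to 12 rows; each row shifts and turns the commanded pose from where the row before left it; what a row does not reach is not made up. A row lasts 1/10 s, in which the tool goes at most 50 mm and 8.59 degrees, less where a joint would pass 70% of its speed; a pose out of reach is approached as far as the arm can. A call is refused whole if a number of a shift passes 5 or a number of a turn 0.15, either way. A call with a gripper value outside its range is refused whole. The fingers move at their own pace and stop on an object; "force" is the grip in N (left out, the last holds). Time passes only in rows, so rows that do not move let the fingers close. It gives the time, the measured TCP pose, the force, the opening and the grip force at its end, in the units of the state.
- ctrl.get_state(): the state, without advancing time (a new reading comes with each control period).
- optics.snapshot(name): name is "side" or "top" or "wrist"; returns the picture (480x640x3 uint8, red, green, blue); there is no depth.
- optics.camera_params(name): a dict with "vertical_fov" (degrees; the focal length in pixels is half the picture's height over the tangent of half this angle, whatever the lens; pixels are square), "cx", "cy" (the principal point, pixels), "camera_from_world" (4x4, takes a point from world to camera coordinates). Camera axes: x right, y up, looking along -z (the intrinsics and any distortion apply to the point x, -y, -z); pixel columns grow to the right and rows downward; lengths in m; the calibration is good to about 2 mm. A picture is of the moment at which its call begins: read the wrist's pose just before it. camera_params takes no time and is no camera call; for the wrist camera it gives the pose at the moment of the call.
- close_job(): hands the job in; it is judged then, once.
Trained networks look in the newest picture that a camera, given by its name, has taken for a name from the list of things; names that differ only in an ending like _2 or _b are one class to them, and where a whole thing is asked for, a point or a joint stands for the part that bears it (a point fixed in the world has none). Each returns a list of dicts, best first, with "conf" (0 to 1); they miss things now and then, are a little off and sometimes report something else, mostly with a low value. They report only what shows in the picture. A call takes as long as a camera call.
- optics.find_in(thing, camera): "point" ([x, y, z] in m, in world coordinates, good to about 4 mm: the middle of the surface that is visible of it).
- optics.silhouettes(thing, camera): "region" (480x640 bool, what is visible of it).
- optics.place_of(thing, camera): "point" ([x, y, z] in m, in world coordinates, good to about 4 mm: a listed point, or the origin of a listed thing).
The state is a dict: "t": time; "joints": joint angles; "qd": joint speeds; "joint_torque": joint torques, N m; "ee_pos": TCP position; "tool_rot": TCP orientation; "force": force on the tool from outside, world axes, zero at the start; "moment": the same for the moment, N m; "width": opening from 0.0 (shut) to 1.0 (fully open); "grip_force": force on a finger pad.
Only numpy, scipy, OpenCV 4.12 (cv2) and the standard library are available. Lean on these libraries where they do the work, as an engineer would, in place of code of your own. Each camera call takes 0.05 s, during which the arm holds its last target. There are 200 camera calls.

## Task

Slide the blue-faced top plate sideways off the pile and onto the wooden drilling block, without lifting it, so that it lies flat, square and about centred on the wood ready for drilling. Leave the two plates beneath it stacked where they are.

Things in the scene. Friction and masses are not known exactly. Their poses are not given: they have to be found in the camera images.
- plate_top_center (a point): Centre (half-way up) of the top plate of a pile of three equal, loose aluminium plates, each 56 (x) x 100 (y) x 14 (z) mm, 0.2 kg. Its top face is dyed blue with white scribed lines. z up. This centre starts 47 mm above the bench and must not rise more than 8 mm from there. At each end (y) of the pile, 8 mm away, stands a fixed block, one pale wood, one dark steel; the long sides are free.
- plate_mid_center (a point): Centre of the second plate, plain aluminium, directly below the top one (centre 14 mm lower); same size and axes. Held by friction alone.
- plate_bottom_center (a point): Centre of the lowest plate, plain aluminium, below the second; same size and axes. Lies on a 12 mm plywood board on the bench, held by friction alone.
- wood_top (a point): Centre of the top face of the pale wooden block, 84 (x) x 130 (y) x 26 (z) mm, fixed, z up, axes parallel to the pile's within 2 degrees, 123 mm from the pile's centre along y, on either side (it varies). This face is 38 mm above the bench, 2 mm lower than the underside of the top plate, which so slides straight across onto it. The steel block opposite has the same size and is not used.

How it is judged:
By the outcome, as a careful person would: the job done as asked, in the order asked, and still so for the second after the job is handed in, with the robot touching nothing.
It also fails if it takes over 38 s, if anything falls off the work surface, if the arm or the gripper's body presses on something with over 40 N, if the wrist force passes 120 N, or if a joint passes its speed limit or range.

## Working session

There is one attempt and no reset: what is moved stays moved. The work goes in short steps, Python scripts to look and compute and a tool call to move; the robot and the scene stay as the last step left them, time stands still between calls to the robot, and variables do not carry over. Pictures are saved under pics/ and viewed, at most 10 in all, crops included, and the job is handed in when it is done.

Besides the shell and the picture viewer there is one more tool, called after "Request:" as name([rows], argument=value, ...), one row to a line, values as JSON. apply_moves: Moves the arm, as the interface text tells. Its arguments: {"type":"object","properties":{"commands":{"type":"array"},"force":{"type":"number"}},"required":["commands"]}

```bash
mkdir -p pics; cat > h.py <<'E'
from station import ctrl, optics, close_job
import numpy as np, cv2
def snap(c,name):
    im=optics.snapshot(c); cv2.imwrite(f'pics/{name}.png',im[:,:,::-1]); return im
E
python3 - <<'E'
from h import *
s=ctrl.get_state(); print(s['t'],s['ee_pos'],s['tool_rot'],s['width'],ctrl.tip_extent)
a=snap('top','top0'); b=snap('side','side0'); cv2.imwrite('pics/both.png',cv2.resize(np.vstack([a,b])[:,:,::-1],(450,600*1) if 0 else (400,600)))
for c in('top','side'):
    p=optics.camera_params(c); print(c,{k:np.round(v,3).tolist() for k,v in p.items() if k!='name' and not isinstance(v,str)})
    for n in ('plate_top_center','plate_mid_center','plate_bottom_center','wood_top'):
        print(n,[(np.round(d['point'],4),round(d['conf'],2)) for d in optics.place_of(n,c)[:2]])
E
```

```text
0.0 [0.1827896  0.4920023  0.40405159] [-3.14005856e+00 -2.09545083e-04  2.78582907e+00] 0.9987173756423116 0.178
top {'vertical_fov': 51.069, 'cx': 324.495, 'cy': 247.177, 'camera_from_world': [[0.016, -1.0, 0.009, 0.152], [0.987, 0.017, 0.158, -0.558], [-0.158, 0.006, 0.987, -0.829], [0.0, 0.0, 0.0, 1.0]]}
plate_top_center [(array([0.531 , 0.1235, 0.0495]), 0.89)]
plate_mid_center []
plate_bottom_center []
wood_top [(array([0.5518, 0.2441, 0.0384]), 0.95)]
side {'vertical_fov': 46.658, 'cx': 310.079, 'cy': 230.339, 'camera_from_world': [[-0.913, -0.408, -0.022, 0.582], [0.222, -0.541, 0.811, -0.086], [-0.344, 0.735, 0.584, -0.818], [0.0, 0.0, 0.0, 1.0]]}
plate_top_center [(array([0.5234, 0.1205, 0.0511]), 0.64)]
plate_mid_center [(array([0.531 , 0.1213, 0.0295]), 0.98)]
plate_bottom_center [(array([0.5322, 0.1263, 0.0197]), 0.52)]
wood_top [(array([0.5571, 0.2417, 0.0355]), 0.82)]
```

View pics/top0.png

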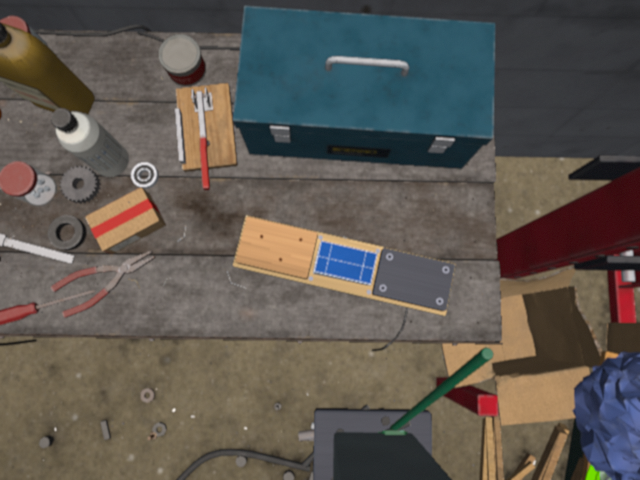

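View pics/side0.png

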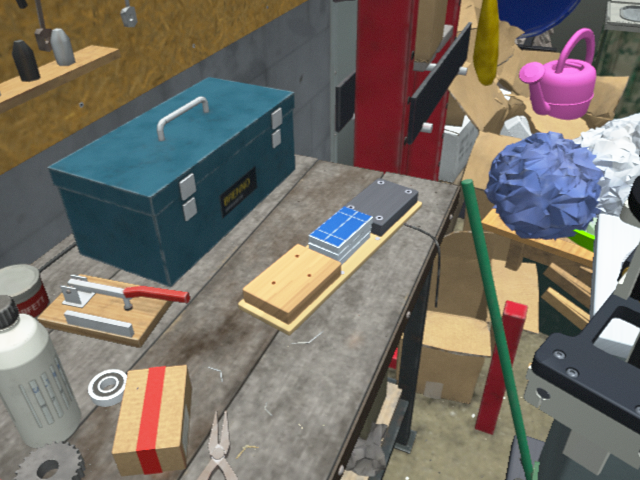

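The top view shows the wood at about (275,247), the blue plate at (346,262) and the steel block at (413,280). So the wood is on the +y side and the pile is turned about -10°. Next I'll fit the outlines precisely.

```bash
cat >> h.py <<'E'
def unproj(px,c,z):
    p=optics.camera_params(c); M=np.array(p['camera_from_world']); f=240/np.tan(np.radians(p['vertical_fov'])/2)
    px=np.asarray(px,float).reshape(-1,2)
    if p.get('distortion') is not None: print('DIST',p['distortion'])
    d=np.c_[(px[:,0]-p['cx'])/f,-(px[:,1]-p['cy'])/f,-np.ones(len(px))]@M[:3,:3]
    o=-M[:3,:3].T@M[:3,3]
    return o+d*((z-o[2])/d[:,2])[:,None]
def rect(mask,c,z):
    m=mask.astype(np.uint8); k=max(cv2.findContours(m,cv2.RETR_EXTERNAL,cv2.CHAIN_APPROX_NONE)[0],key=cv2.contourArea)
    w=unproj(k.reshape(-1,2),c,z)[:,:2]
    (cx,cy),(a,b),t=cv2.minAreaRect((w*1000).astype(np.float32))
    return np.round([cx,cy,a,b,(t+45)%90-45],1)
def blue(im):
    h=cv2.cvtColor(im,cv2.COLOR_RGB2HSV); m=cv2.inRange(h,(104,150,90),(124,255,255))
    m=cv2.morphologyEx(m,cv2.MORPH_CLOSE,np.ones((5,5)))
    n,l,st,_=cv2.connectedComponentsWithStats(m)
    return m,l,st
E
python3 - <<'E'
from h import *
print(optics.camera_params('top').keys())
for c in('top','side'):
    im=snap(c,c+'1')
    m,l,st=blue(im)
    for i in np.argsort(-st[1:,4])[:2]+1: print(c,'blue',st[i],rect(l==i,c,.054))
    for n,z in(('plate_top_center',.054),('wood_top',.038)):
        for d in optics.silhouettes(n,c)[:1]:
            print(c,n,d['conf'],d['region'].sum(),rect(d['region'],c,z))
    for n in ('plate_top_center','wood_top'):
        print(n,[(np.round(d['point'],4),round(d['conf'],2)) for d in optics.place_of(n,c)[:2]])
    # wood top via colour
    h=cv2.cvtColor(im,cv2.COLOR_RGB2HSV)
    x,y=(275,247) if c=='top' else (292,282); print(h[y,x])
E
python3 - <<'E'
import cv2
a=cv2.imread('pics/top1.png')[200:330,220:470]; cv2.imwrite('pics/c1.png',cv2.resize(a,None,fx=3.2,fy=3.2,interpolation=cv2.INTER_CUBIC))
E
```

```text
dict_keys(['vertical_fov', 'cx', 'cy', 'camera_from_world'])
top blue [ 316  243   59   39 1530] [528.5 125.5  93.   48.6 -11.9]
top plate_top_center 0.76 1958 [527.7 125.6 101.5  58.4 -12.5]
top wood_top 0.86 3630 [554.5 245.4 131.5  86.6 -12.2]
plate_top_center [(array([0.5303, 0.1271, 0.0492]), 0.65)]
wood_top [(array([0.5527, 0.2438, 0.0371]), 0.9)]
[ 15 122 216]
side blue [ 311  207   59   39 1100] [528.9 122.6  94.1  51.2 -12. ]
side blue [526   0  50  35 339] [  317.3 -1238.8   459.3    49.7   -14.1]
side plate_top_center 0.82 1582 [524.8 132.2 110.6  62.4 -11.8]
side wood_top 0.58 4567 [549.9 254.9 148.9  99.7 -11.3]
plate_top_center [(array([0.5274, 0.1215, 0.0467]), 0.58)]
wood_top [(array([0.5584, 0.2441, 0.0372]), 0.77), (array([0.5332, 0.126 , 0.0204]), 0.31)]
[ 20 103 245]
```

View pics/c1.png

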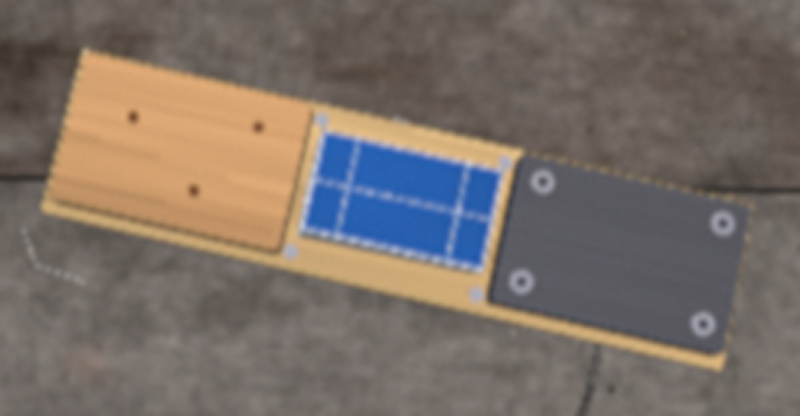

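The measurements agree. The plate is at (528.5,124.5) mm and the wood at (554.5,245.4), 123 mm apart, at -12.1°. Now I'll move above the plate and turn to yaw 1.36.

Request:
apply_moves([
  [1,[2.88,-3.06,-0.8],-0.13],
  [1,[2.88,-3.06,-0.8],-0.13],
  [1,[2.88,-3.06,-0.8],-0.13],
  [1,[2.88,-3.06,-0.8],-0.13],
  [1,[2.88,-3.06,-0.8],-0.13],
  [1,[2.88,-3.06,-0.8],-0.13],
  [1,[2.88,-3.06,-0.8],-0.13],
  [1,[2.88,-3.06,-0.8],-0.13],
  [1,[2.88,-3.06,-0.8],-0.13],
  [1,[2.88,-3.06,-0.8],-0.13],
  [1,[2.88,-3.06,-0.8],-0.13],
  [1,[2.88,-3.06,-0.8],0],
], force=15)

```text
t: 2.2
ee_pos: [0.5295, 0.1234, 0.3085]
tool_rot: [3.141, -0.0, 1.352]
force: [-0.1, -0.1, -0.1]
width: 0.999
grip_force: 0.0
```

Request:
apply_moves([
  [1,[0,0,0],0],
  [1,[0,0,0],0],
  [1,[0,0,0],0],
])

```text
t: 2.5
ee_pos: [0.5279, 0.1256, 0.3088]
tool_rot: [-3.141, -0.0, 1.356]
force: [-0.3, 0.3, 0.4]
width: 0.998
grip_force: 0.0
```

```bash
python3 - <<'E'
from h import *
s=ctrl.get_state(); print(s['t'],s['ee_pos'],s['tool_rot'],s['joints'],s['force'])
p=optics.camera_params('wrist'); print({k:np.round(v,3).tolist() for k,v in p.items()})
im=snap('wrist','w1')
m,l,st=blue(im)
for i in np.argsort(-st[1:,4])[:2]+1: print('blue',st[i],rect(l==i,'wrist',.054))
for n,z in(('plate_top_center',.054),('wood_top',.038)):
    for d in optics.silhouettes(n,'wrist')[:1]: print(n,d['conf'],d['region'].sum(),rect(d['region'],'wrist',z))
E
```

```text
2.5 [0.52788876 0.12555654 0.30881805] [-3.14114479e+00 -9.31376104e-05  1.35646693e+00] [9.21803868e-02 4.68369180e-01 1.61175133e+00 2.56428024e-04
 1.06187104e+00 3.06384778e-01] [-0.31854095  0.2663885   0.44875089]
{'vertical_fov': 58.656, 'cx': 314.549, 'cy': 237.066, 'camera_from_world': [[0.977, -0.213, 0.001, -0.489], [0.207, 0.946, -0.248, -0.221], [0.052, 0.243, 0.969, -0.353], [0.0, 0.0, 0.0, 1.0]]}
blue [  270   166    94   145 11091] [530.5 129.5  84.3  51.7 -12. ]
blue [269 166   3   1   3] [514.5 176.1   0.    1.1 -12.3]
plate_top_center 0.86 14844 [530.9 131.2  87.5  56.  -12.3]
```

View pics/w1.png

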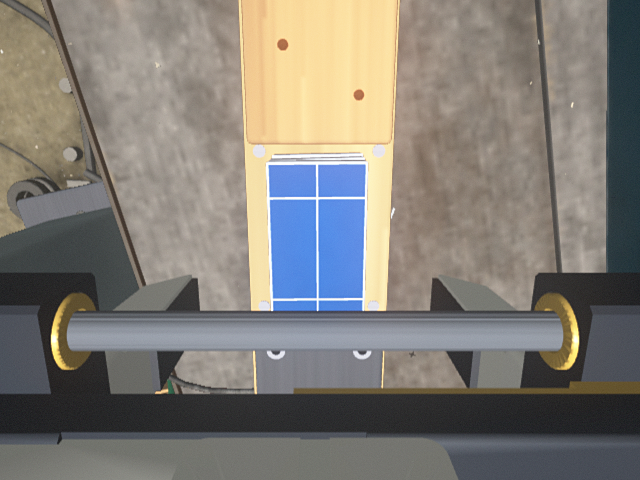

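The wrist view shows the plate's long edges at columns 269 and 366, midway between the fingers and square to them. I'll descend so the fingertips are 4 mm above the top plate's underside.

Request:
apply_moves([
  [1,[0.1,0,-2],0.004],
  [1,[0,0,-2],0],
  [1,[0,0,-2],0],
  [1,[0,0,-1.5],0],
  [1,[0,0,-0.8],0],
  [1,[0,0,-0.38],0],
  [1,[0,0,0],0],
  [1,[0,0,0],0],
  [1,[0,0,0],0],
])

```text
t: 3.55
ee_pos: [0.5297, 0.125, 0.2227]
tool_rot: [3.14, -0.0, 1.36]
force: [0.7, 0.5, -0.2]
width: 1.002
grip_force: 0.0
```

Request:
apply_moves([
  [0.6,[0,0,0],0],
  [0.4,[0,0,0],0],
  [0.32,[0,0,0],0],
  [0.28,[0,0,0],0],
  [0.24,[0,0,0],0],
  [0.2,[0,0,0],0],
  [0.1,[0,0,0],0],
  [0.0,[0,0,0],0],
  [-0.2,[0,0,0],0],
  [-0.2,[0,0,0],0],
  [-0.2,[0,0,0],0],
], force=15)

```text
t: 4.65
ee_pos: [0.5293, 0.125, 0.2219]
tool_rot: [-3.141, 0.0, 1.36]
force: [-1.7, 0.2, 1.4]
width: 0.605
grip_force: 15.0
```

```bash
python3 - <<'E'
from h import *
s=ctrl.get_state(); print(s['t'],s['ee_pos'],s['width'],s['grip_force'],s['force'])
im=snap('side','s2'); w=snap('wrist','w2')
a=im[170:340,220:440]; cv2.imwrite('pics/s2c.png',cv2.resize(a[:,:,::-1],None,fx=3.4,fy=3.4,interpolation=cv2.INTER_CUBIC))
E
```

```text
4.65 [0.52927125 0.12496049 0.22186876] 0.6048479413135137 14.999291896820068 [-1.69047578  0.16752213  1.35289726]
```

View pics/s2c.png

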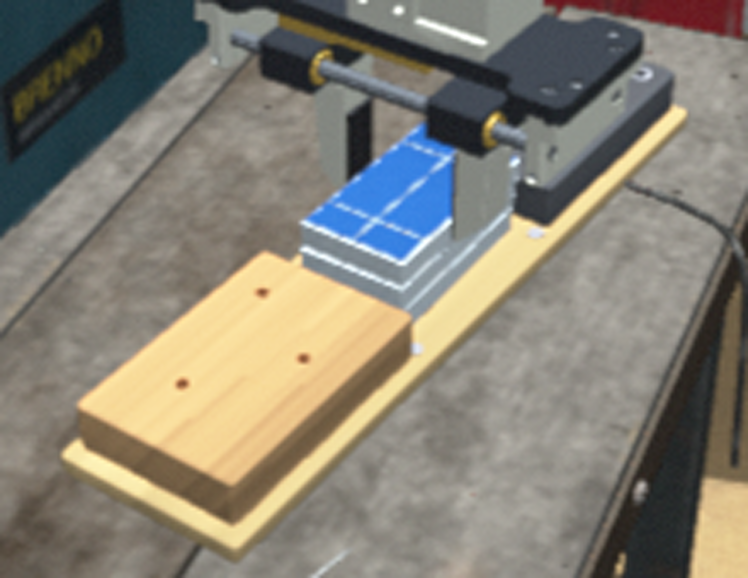

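The side crop shows both fingers on the blue plate only (the near tip is around (465,235)), with the pile still stacked. I'll start the slide gently.

Request:
apply_moves([
  [-0.2,[0.04,0.2,0],0],
  [-0.2,[0.11,0.5,0],0],
  [-0.2,[0.15,0.7,0],0],
  [-0.2,[0.15,0.7,0],0],
  [-0.2,[0.15,0.7,0],0],
  [-0.2,[0.05,0.2,0],0],
  [-0.2,[0,0,0],0],
], force=20)

```text
t: 5.45
ee_pos: [0.536, 0.1557, 0.2219]
tool_rot: [3.141, -0.001, 1.36]
force: [-0.1, 1.4, -0.8]
width: 0.605
grip_force: 20.0
```

```bash
python3 - <<'E'
from h import *
s=ctrl.get_state(); print(s['t'],s['ee_pos'],s['tool_rot'],s['grip_force'],s['force'])
im=snap('side','s3')
a=im[170:340,220:440]; cv2.imwrite('pics/s3c.png',cv2.resize(a[:,:,::-1],None,fx=3.4,fy=3.4,interpolation=cv2.INTER_CUBIC))
E
```

```text
5.45 [0.53604998 0.15565217 0.22193526] [ 3.14113923e+00 -6.39102532e-04  1.36036930e+00] 19.998294711112976 [-0.11413099  1.35149997 -0.84123653]
```

View pics/s3c.png

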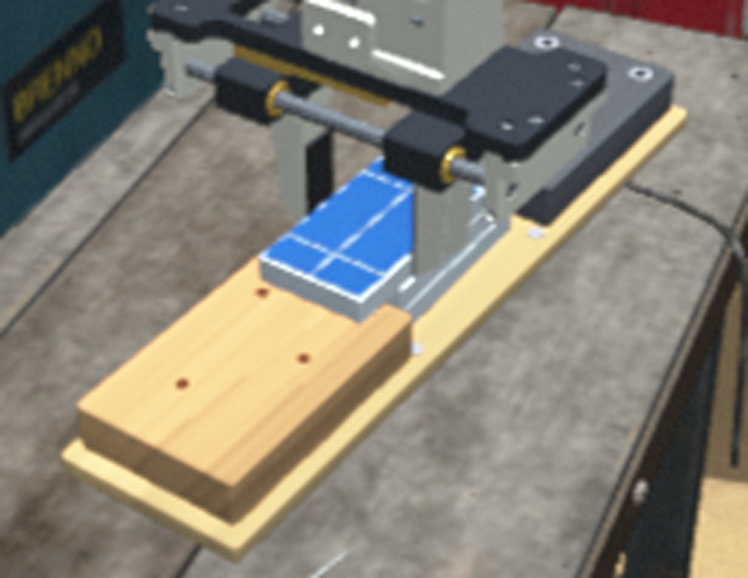

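Only the top plate has moved; the two beneath are still in place. I'll continue to the centre of the wood, then lower 2 mm.

Request:
apply_moves([
  [-0.2,[0.11,0.5,0],0],
  [-0.2,[0.2,0.95,0],0],
  [-0.2,[0.25,1.15,0],0],
  [-0.2,[0.25,1.15,0],0],
  [-0.2,[0.25,1.15,0],0],
  [-0.2,[0.25,1.15,0],0],
  [-0.2,[0.25,1.15,0],0],
  [-0.2,[0.2,0.9,0],0],
  [-0.2,[0.13,0.6,0],0],
  [-0.2,[0.06,0.3,0],0],
  [-0.2,[0,0,0],0],
  [-0.2,[0,0,0],0],
])

```text
t: 6.7
ee_pos: [0.5554, 0.2446, 0.2219]
tool_rot: [-3.141, 0.0, 1.36]
force: [-0.3, 0.3, -1.6]
width: 0.605
grip_force: 20.0
```

```bash
cat > chk.py <<'E'
from h import *
s=ctrl.get_state(); print(s['t'],s['ee_pos'],s['tool_rot'],s['width'],s['force'])
for c in('side','top','wrist'):
    im=snap(c,c+str(int(s['t']*100)))
    m,l,st=blue(im)
    cand=[i for i in np.argsort(-st[1:,4])[:4]+1 if st[i][4]>150]
    for i in cand[:3]: print(c,'blue',rect(l==i,c,.052))
    for n,z in(('wood_top',.038),):
        for d in optics.silhouettes(n,c)[:1]: print(c,n,round(d['conf'],2),rect(d['region'],c,z))
    if c=='side': cv2.imwrite('pics/sc%d.png'%(s['t']*100),cv2.resize(im[170:340,220:440,::-1],None,fx=3.4,fy=3.4,interpolation=cv2.INTER_CUBIC))
E
python3 chk.py; ls pics
```

```text
6.7 [0.5554292  0.24464801 0.2218816 ] [-3.14148868e+00  2.82542152e-04  1.35958356e+00] 0.6054555754049746 [-0.28412293  0.29866387 -1.60890703]
side blue [559.1 249.6  74.8  52.9 -12.5]
side blue [  325.5 -1248.    462.9    65.    -13.7]
side wood_top 0.73 [548.3 256.2 146.8  98.4 -12.4]
top blue [554.2 212.1  36.5  24.    1.3]
top wood_top 0.6 [583.  210.9   9.    8.8   1.3]
wrist blue [560.4 266.   43.8  52.7 -12.2]
wrist blue [550.6 220.2  15.7  52.6 -12.2]
wrist wood_top 0.95 [564.3 280.1  57.5  82.2 -12.8]
both.png
c1.png
s2.png
s2c.png
s3.png
s3c.png
sc670.png
side0.png
side1.png
side670.png
top0.png
top1.png
top670.png
w1.png
w2.png
wrist670.png
```

Travel is right (26, 120 mm), and the wrist view puts the sideways offset under 1 mm. I'll lower, release and rise.

Request:
apply_moves([
  [-0.2,[0,0.1,-0.08],0],
  [-0.2,[0,0,-0.08],0],
  [-0.2,[0,0,0],0],
  [-0.2,[0,0,0],0],
  [0.3,[0,0,0],0],
  [0.4,[0,0,0],0],
  [0.5,[0,0,0],0],
  [0.7,[0,0,0],0],
  [0.8,[0,0,0],0],
  [0.8,[0,0,0],0],
])

```text
t: 8.0
ee_pos: [0.5555, 0.2459, 0.2204]
tool_rot: [3.141, -0.0, 1.36]
force: [0.2, 0.2, 0.6]
width: 0.894
grip_force: 0.0
```

Request:
apply_moves([
  [0.8,[0,0,0.5],0],
  [0.8,[0,0,1.5],0],
  [0.8,[0,0,3],0],
  [0.8,[0,0,4],0],
  [0.8,[-3,0,4],0],
  [0.8,[-4,2,2],0],
  [0.8,[-4,2,2],0],
  [0.8,[-4,2,0],0],
  [0.8,[-4,2,0],0],
  [0.8,[-2,2,0],0],
  [0.8,[0,2,0],0],
  [0.8,[0,0,0],0],
])

```text
t: 9.2
ee_pos: [0.3446, 0.3675, 0.391]
tool_rot: [3.141, -0.002, 1.363]
force: [1.2, -1.2, 0.1]
width: 0.901
grip_force: 0.0
```

```bash
python3 chk.py; ls pics|grep sc; python3 - <<'E'
import cv2,glob
f=sorted(glob.glob('pics/top[0-9][0-9]*.png'))[-1]; a=cv2.imread(f)[200:330,220:470]
b=cv2.imread(sorted(glob.glob('pics/sc*.png'),key=lambda s:int(s.split('sc')[-1][:-4]))[-1])
a=cv2.resize(a,(560,291),interpolation=cv2.INTER_CUBIC); b=cv2.resize(b,(400,309)); b=cv2.copyMakeBorder(b,0,0,0,160,cv2.BORDER_CONSTANT)
import numpy as np; cv2.imwrite('pics/fin.png',np.vstack([a,b]))
E
```

```text
9.2 [0.34461628 0.36750451 0.3910332 ] [ 3.14060631e+00 -1.68824860e-03  1.36258302e+00] 0.9014039194892648 [ 1.18866057 -1.2042605   0.05532392]
side blue [555.  243.7  94.7  50.3 -12.2]
side blue [  325.3 -1240.5   477.4    60.6   -13.5]
side wood_top 0.75 [549.  255.7 144.2  98.4 -11.7]
top blue [554.9 246.4  93.3  48.6 -12.1]
top wood_top 0.66 [554.  245.7 131.1  85.6 -11.9]
wrist blue [562.9 283.5  15.5  50.  -12.2]
sc670.png
sc919.png
```

View pics/fin.png

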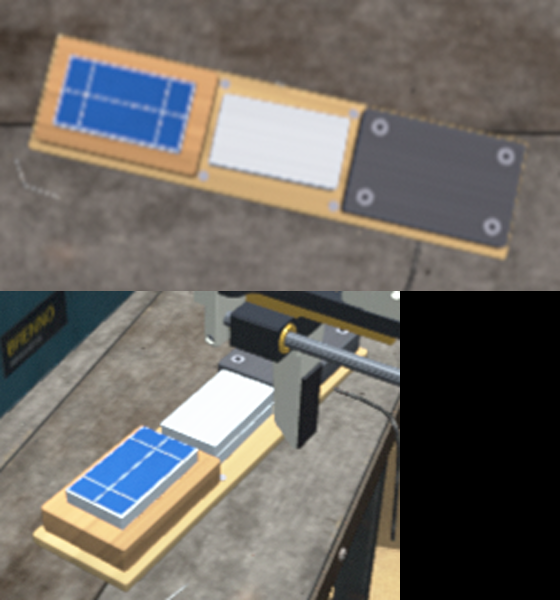

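The blue plate lies flat and square on the wood, centred to within about 1 mm. The other two plates are still stacked in place, so I'm handing in the job.

```bash
python3 -c "
from station import close_job
print(close_job())"
```

```text
the job is handed in; nothing more can be done
None
```

The blue plate was slid across without lifting and now lies flat, square and centred to about 1 mm on the wooden block; the two lower plates are still stacked in place, and the job was handed in at about 9.6 s.

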